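# Load a gel plate into the covered gel tank

### The job

Pick up the wooden-handled wedge and, with its steel blade under the cover's lip (not with the fingers), lever the gel tank's hinged cover up until it stands open, then lay the wedge back down flat on its pad. Then take only the top plate from the stack on the sloping drainer and lay it flat, without dropping it, centred and squarely lengthwise on the raised platform in the tank. Leave the other plates, the tube rack, the bottle and the beaker where they are.

Things in the scene. Friction and masses are not known exactly. Their poses are not given: they have to be found in the camera images.
- tank: Fixed clear gel tank, origin on the bench under its centre, x from its front (robot side, with the lip) to its hinge side. Outside 160 mm (x) by 184 mm (y), walls 6 mm thick, wall tops 60 mm above the bench. Left and right of the platform are open wells 63 mm wide, 24 mm deep below the platform top.
- platform (a point): Centre of the top face of the grey raised platform inside the tank, 30 mm above the bench over the tank's centre. The platform is 104 mm long (x) by 46 mm wide (y). Axes as the tank's, z up.
- cover_hinge (a point): Middle of the cover's hinge line, 60 mm above the bench at the tank's far top edge: 80 mm along tank +x and 30 mm above the platform point. The hinge line runs along the tank's y. Axes are the tank's; this point does not move.
- lip (a point): Middle of the free edge of the cover's pry lip, at its underside, 176 mm from the hinge line; when shut 60 mm above the bench. The grey lip is 60 mm wide, 6 mm thick and sticks out 16 mm beyond the tank's front wall. A fixed ledge 70 mm wide sticks out as far below it, its top 18 mm below the lip: the blade goes into this gap. Axes are the cover's: x to the hinge, z out of its outer face.
- cover (a joint): Angle in rad of the cover, a clear sheet 160 by 184 mm, 6 mm thick, lying on the wall tops when shut: 0 shut, 1.57 upright, stop at 1.9. Lifting the lip increases it. The stiff hinge keeps it where it is left; about 2 N at the lip moves it.
- wedge_grip (a point): Centre of the wedge's wooden handle: 80 mm long (x), 20 mm wide (y), 24 mm high (z); 12 mm above the tool's flat underside. x points to the blade, z up as it lies. The steel blade, 26 mm wide, 3 mm thick, reaches 60 mm beyond the handle's front end, flush with the underside. 70 to 120 g; lies loose on the pad, blade roughly away from the robot.
- wedge_tip (a point): Middle of the wedge blade's tip edge, half-way through its thickness: 100 mm ahead of the handle's centre along the tool's x and 1.5 mm above its underside. Same axes as the handle.
- wedge: The wedge tool as a body; origin under the handle's centre, on its underside.
- pad: Fixed grey rubber pad 220 mm (x) by 124 mm (y), 4 mm thick; origin at the centre of its underside, on the bench. The wedge lies on it. Pad and drainer may swap sides of the tank.
- drainer: Fixed aluminium drainer; origin on the bench under its centre. Its board, 116 by 70 mm, slopes 25 degrees, low end towards its -x (the robot's side), and carries four equal plates stacked square to the slope; two steel rods 8 mm thick stop their low ends.
- plate_c (a point): Centre of the slab of the TOP plate. Each plate is a white slab 100 mm long (x, up the slope), 60 mm wide (y, level), 8 mm thick (z, square to its face: in the stack 25 degrees from vertical, leaning to the robot). Two cross feet 4 mm high, 36 mm wide, under it leave a 4 mm gap to the next plate; the centre is 8 mm above the feet's underside. 50 to 85 g. Its long sides are free.
- plate: The top plate as a body; origin centred at the bottom of its feet, 8 mm below the slab's centre, same axes.
- plate2_c (a point): Centre of the slab of the second plate, 12 mm below the top one square to the slope. To be left.
- plate3_c (a point): Same for the third plate. To be left.
- plate4_c (a point): Same for the bottom plate. To be left.
- tube_rack: Bystander: orange tube rack 66 by 200 by 45 mm, origin under its centre.
- reagent_bottle: Bystander: amber bottle 60 mm across, 130 mm tall, origin under its centre.
- beaker: Bystander: glass beaker about 70 mm across, 90 mm tall, origin under its centre.
Mind the look-alikes: they are no part of the job. Leave any purple look-alike of the plate alone. There is more than one size of the wedge; the job needs the larger.

How it is judged:
By the outcome, as a careful person would: the job done as asked, in the order asked, and still so for the second after the job is handed in, with the robot touching nothing.
It also fails if it takes over 72 s, if anything falls off the work surface, if the arm or the gripper's body presses on something with over 40 N, if the wrist force passes 120 N, or if a joint passes its speed limit or range.

### The arm

A 6-joint arm with a two-finger parallel gripper is mounted at the origin on the work surface. World frame = base frame: x ahead of the robot, y to its left, z up, the work surface at z = 0. Lengths are in m, angles in rad, forces in N, time in s.
With the tool pointing down it reaches from about 0.35 to 0.875 m from the base axis. Payload 4.2 kg.
Tool frame: the origin (TCP) lies midway between the tips of the shut fingers; the grasp point (between the pads) lies 19 mm behind it; z points along the fingers, y is the line along which they close (so a half turn about z gives the same grasp; the last joint's range is limited). The gripper opens to 85 mm and grips with 20 to 120 N. Pads are 22 mm wide; open, the fingers measure 114 mm over their backs; the gripper's body (76 mm by 85 mm) begins 54 mm behind the grasp point. The pads swing forward as they close: fully open they stand 13 mm farther back than shut.
Start: joints at [1.442, 0.385, 0.008, 0, -1.194, -0.259], TCP at [0.236, 0.579, 0.231] pointing down, gripper open.
Joint ranges: [-3.14, 3.14], [-1.21, 2.06], [-1.07, 1.41], [-3.16, 2.05], [-2.99, -0.16], [-3.1, 3.1]. Speed limits (rad/s): [2.79, 2.79, 3.14, 3.14, 3.14, 3.14].

### API

Orientations are given as a unit quaternion [w, x, y, z].
In Python, from rig import r, eyes, ticket gives the robot as it stands. The module is installed in compiled form; this text tells all that it offers.
- The arm moves only by the tool arm_command, never from a script. Its argument "deltas" is a list of rows, each a list of 3 entries, a list of its own where there are three numbers: the shift along the tool's x, y, z in m, then the turn, a rotation vector about the tool's x, y, z in rad, then the opening, from 0 (shut) to 1 (fully open). In form: [[[dx, dy, dz], [rx, ry, rz], claw], ...]. A call has 1 to 5 rows; each row is the pose to reach, as a shift and turn from the pose commanded when the call began, along the tool's axes at that moment; what a row does not reach only later rows make up. A row lasts 1/8 s, in which the tool goes at most 62.5 mm and 10.7 degrees, less where a joint would pass 70% of its speed; a pose out of reach is approached as far as the arm can. A call with a gripper value outside its range is refused whole. The fingers move at their own pace and stop on an object; "force" is the grip in N (left out, the last holds). Time passes only in rows, so rows that repeat a pose let the fingers close. It gives the time, the measured TCP pose, the force, the opening and the grip force at its end, in the units of the state.
- r.read_state(): the state, without advancing time (a new reading comes with each control period).
- eyes.get_image(name): name is "side" or "top"; returns the picture (400x640x3 uint8, blue, green, red); there is no depth.
- eyes.camera_params(name): a dict with "vertical_fov" (degrees; the focal length in pixels is half the picture's height over the tangent of half this angle, whatever the lens; pixels are square), "cx", "cy" (the principal point, pixels), "rvec" (rotation vector, rad) and "tvec" (3), from world to camera coordinates, as OpenCV has them. Camera axes: x right, y down, z forward; pixel columns grow to the right and rows downward; lengths in m; the calibration is good to about 2 mm. A picture is of the moment at which its call begins. camera_params takes no time and is no camera call.
- ticket.job_done(): hands the job in; it is judged then, once.
The state is a dict: "clock": time; "joint_pos": joint angles; "joint_velocities": joint speeds; "joint_torque": joint torques, N m; "eef_pos": TCP position; "orientation": TCP orientation; "force": force on the tool from outside, world axes, zero at the start; "torque": the same for the moment, N m; "gripper_width": finger opening in m; "finger_force": force on a finger pad.
Only numpy, scipy, OpenCV 4.12 (cv2) and the standard library are available. Lean on these libraries where they do the work, as an engineer would, in place of code of your own. Each camera call takes 0.05 s, during which the arm holds its last target. There are 200 camera calls.

## Working session

There is one attempt and no reset: what is moved stays moved. The work goes in short steps, Python scripts to look and compute and a tool call to move; the robot and the scene stay as the last step left them, time stands still between calls to the robot, and variables do not carry over. Pictures are saved under pics/ and viewed, at most 10 in all, crops included, and the job is handed in when it is done.

Besides the shell and the picture viewer there is one more tool, called after "Request:" as name(argument=value, ...), one argument or row to a line, values as JSON. arm_command: Moves the arm, as the interface text tells. Its arguments: {"type":"object","properties":{"deltas":{"type":"array"},"force":{"type":"number"}},"required":["deltas"]}

```bash
mkdir -p pics; python3 - <<'E'
from rig import r,eyes,ticket
import cv2
for n in("side","top"):
    cv2.imwrite(f"pics/{n}0.png",eyes.get_image(n)); print(n,eyes.camera_params(n))
print(r.read_state())
E
```

```text
side {'vertical_fov': 50.536930400782055, 'cx': 314.3959293792918, 'cy': 201.93925561267923, 'rvec': array([ 2.42481064, -0.14138978,  0.07254808]), 'tvec': array([-0.61093079,  0.08761375,  1.10485321])}
top {'vertical_fov': 45.34976608948316, 'cx': 320.881445958602, 'cy': 203.6344153375066, 'rvec': array([ 2.16515387, -2.17759257,  0.13339724]), 'tvec': array([-0.008801  ,  0.6239528 ,  1.51259139])}
{'clock': 0.1, 'joint_pos': array([ 1.44157881e+00,  3.85478966e-01,  6.79101628e-03, -4.10482498e-04,
       -1.19396896e+00, -2.58596428e-01]), 'joint_velocities': array([-0.00215733, -0.00178299,  0.00321966,  0.00241626, -0.00039447,
        0.00017396]), 'joint_torque': array([-3.73972143e-04, -3.93320847e+01,  1.88928437e+01,  4.19795662e+00,
       -2.59537970e-03,  5.14965691e-06]), 'eef_pos': array([0.23615213, 0.57813136, 0.23034617]), 'orientation': array([ 9.40678470e-04,  9.81243844e-01, -1.92768300e-01, -1.30233368e-04]), 'force': array([-0.48867165, -0.16562282,  0.21224883]), 'torque': array([ 0.005659  , -0.00850294, -0.00784832]), 'finger_force': 0.0, 'gripper_width': 0.08553325432673582}
```

View pics/top0.png

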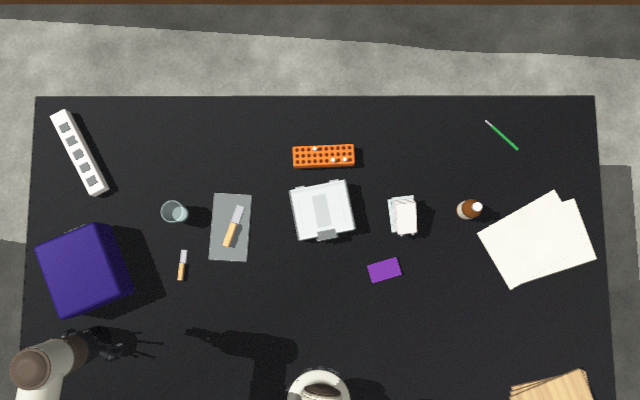

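View pics/side0.png

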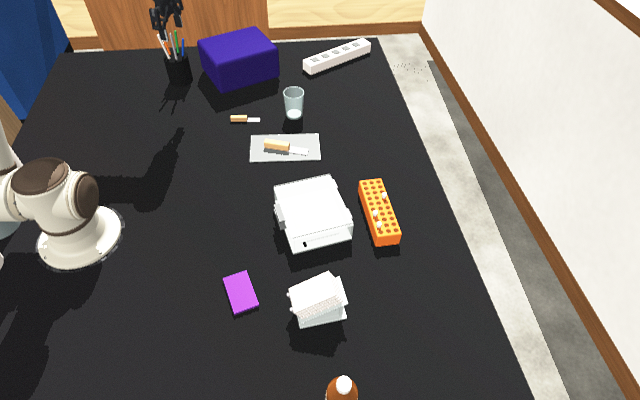

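Top view: wedge on the pad near (232,226), tank (322,210) with its lip at (327,235), plates (403,215), and the purple decoy and small wedge elsewhere. The side view shows the same layout. I'll enlarge both to mark points.

```bash
cat > h.py <<'E'
import numpy as np,cv2
from rig import r,eyes,ticket
from scipy.spatial.transform import Rotation as R
from scipy.optimize import least_squares
def cam(n):
    p=eyes.camera_params(n); f=200/np.tan(np.radians(p['vertical_fov']/2))
    return np.array([[f,0,p['cx']],[0,f,p['cy']],[0,0,1]]),p['rvec'],p['tvec']
C={n:cam(n) for n in('side','top')}
def proj(n,P):
    K,rv,t=C[n]; return cv2.projectPoints(np.atleast_2d(np.array(P,float)),rv,t,K,None)[0][:,0]
def onz(n,uv,z):
    K,rv,t=C[n]; M=cv2.Rodrigues(rv)[0]; c=-M.T@t
    d=(M.T@np.linalg.inv(K)@np.c_[np.atleast_2d(uv),np.ones(len(np.atleast_2d(uv)))].T).T
    return c+d*((z-c[2])/d[:,2])[:,None]
def crop(n,x,y,w,h,s,f):
    I=eyes.get_image(n); cv2.imwrite(f,cv2.resize(I[y:y+h,x:x+w],None,fx=s,fy=s,interpolation=cv2.INTER_CUBIC)); return I
def tool():
    s=r.read_state(); q=s['orientation']; return s['eef_pos'],R.from_quat(q[[1,2,3,0]])
E
python3 - <<'E'
from h import *
crop('top',205,165,225,115,3.5,'pics/t1.png'); crop('side',240,120,170,215,2.7,'pics/s1.png')
print(proj('top',[[.236,.579,.231]]),proj('side',[[.236,.579,.231]]))
E
```

```text
[[105.14420507 338.69595513]] [[172.72027694  36.51192305]]
```

View pics/t1.png

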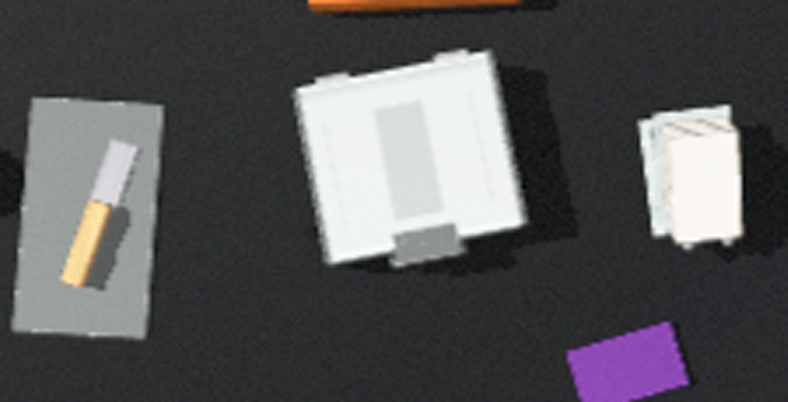

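View pics/s1.png

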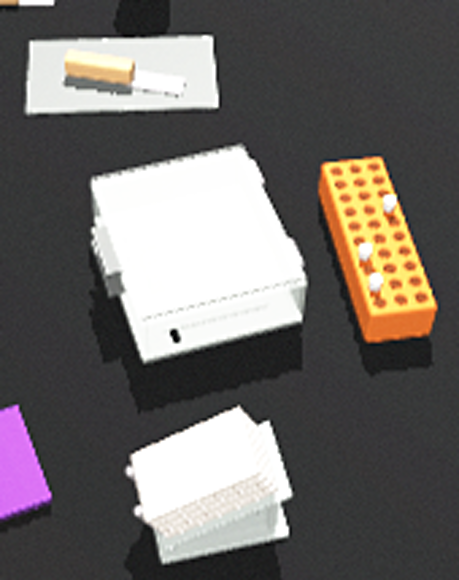

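```bash
cat > fit.py <<'E'
from h import *
T=lambda a:np.array([205,165])+(np.array(a)+.5)/3.5-.5
S=lambda a:np.array([240,120])+(np.array(a)+.5)/2.7-.5
def fit(name,x0,obs,tilt=0,freez=False,z=0):
    def pose(p): return R.from_euler('ZY',[p[2],tilt]),np.array([p[0],p[1],p[3] if freez else z])
    def res(p):
        Rr,t=pose(p); return np.concatenate([(proj(c,Rr.apply(np.atleast_2d(np.array(L)/1e3))+t)-uv).ravel() for c,L,uv in obs])
    s=least_squares(res,x0,loss='soft_l1'); print(name,s.x.round(4),'yaw',np.degrees(s.x[2]).round(1),res(s.x).round(1).tolist()); return s.x
if __name__=='__main__':
    tk=fit('tank',[.6,0,0],[('top',[[80,92,66],[80,-92,66],[-80,-92,66],[-80,92,66],[-96,30,66],[-96,-30,66]],T([[295,90],[490,52],[525,225],[328,264],[393,267],[463,252]])),
     ('side',[[-80,92,66],[80,92,66],[-80,-92,0],[80,-92,0],[80,-92,66]],S([[92,180],[243,148],[148,362],[300,322],[305,283]]))])
    pd=fit('pad',[.6,.3,0],[('top',[[110,62,4],[110,-62,4],[-110,-62,4],[-110,62,4]],T([[33,98],[163,105],[147,339],[12,331]])),
     ('side',[[-110,62,4],[110,62,4],[110,-62,4],[-110,-62,4]],S([[30,38],[214,36],[218,106],[27,112]]))])
    w=fit('wedge',[.55,.27,-.3],[('top',[[40,10,24],[40,-10,24],[-40,-10,24],[-40,10,24],[100,13,3],[100,-13,3]],T([[92,200],[112,206],[84,287],[60,281],[114,139],[138,147]])),
     ('side',[[-40,10,24],[40,10,24],[100,13,3],[100,-13,3]],S([[67,51],[134,61],[186,78],[183,95]]))],z=.004)
    pl=fit('plate',[.6,-.25,0,.1],[('top',[[50,30,4],[50,-30,4],[-50,-30,4],[-50,30,4]],T([[665,127],[738,127],[742,240],[674,246]])),
     ('side',[[-50,30,4],[50,30,4],[50,-30,4],[-50,-30,4]],S([[130,457],[240,407],[272,470],[150,510]]))],tilt=np.radians(-25),freez=True)
E
python3 fit.py
```

```text
tank [ 0.6044 -0.0147  0.1826] yaw 10.5 [-0.4, -1.0, 0.8, -0.8, 0.6, -0.8, -0.6, -1.0, 1.2, -0.6, -0.0, 0.1, -1.1, -0.6, -0.7, -0.9, -3.0, 0.5, -0.3, 0.4, -0.1, -0.7]
pad [ 0.5549  0.285  -0.0679] yaw -3.9 [-0.2, -1.0, 0.3, -0.7, -0.4, -0.4, 0.0, -0.5, -0.6, 0.8, -1.0, -0.1, -0.0, 0.2, -1.3, -0.1]
wedge [ 0.5285  0.2814 -0.3203] yaw -18.4 [-0.1, -0.7, 0.0, -0.5, -0.1, 0.0, 0.8, -0.2, -0.1, -0.5, 0.5, -0.3, -0.5, -0.4, -0.4, -0.5, -0.5, 0.4, -1.2, -0.4]
plate [ 0.5765 -0.2768  0.1256  0.083 ] yaw 7.2 [0.9, 2.3, -0.8, -0.3, -0.3, -2.7, 0.3, -1.9, 0.8, -0.6, 0.2, -0.6, -4.0, 0.1, -0.8, 4.1]
```

```bash
cat >> h.py <<'E'
def go(pos,yaw,pitch=0,cmd=None):
    p,Q=cmd or tool(); T=R.from_euler('ZYX',[yaw,pitch,180],degrees=True)
    d=Q.inv().apply(np.array(pos)-p); rv=(Q.inv()*T).as_rotvec()
    print('d',d.round(4).tolist(),'r',rv.round(4).tolist(),'dist',np.linalg.norm(d).round(3),'deg',np.degrees(np.linalg.norm(rv)).round(1)); return np.array(pos),T
E
python3 - <<'E'
from h import *
a=go([.5285,.2814,.10],-18.4)
go([.5285,.2814,.008],-18.4,cmd=a)
E
```

```text
d [0.3829, 0.1641, 0.1309] r [0.0013, -0.0001, -0.0668] dist 0.437 deg 3.8
d [-0.0, -0.0, 0.092] r [0.0, 0.0, 0.0] dist 0.092 deg 0.0
```

Request:
arm_command(
  deltas=[
    [[0.055,0.023,0.0],[0,0,0],1],
    [[0.11,0.047,0.01],[0,0,-0.03],1],
    [[0.165,0.07,0.02],[0,0,-0.067],1],
    [[0.22,0.094,0.03],[0,0,-0.067],1],
    [[0.27,0.116,0.05],[0,0,-0.067],1],
  ],
)

```text
clock: 0.82
eef_pos: [0.4439, 0.368, 0.1817]
orientation: [-0.001, 0.987, -0.16, 0.001]
force: [0.3, 1.2, -0.4]
gripper_width: 0.0857
finger_force: 0.0
```

Request:
arm_command(
  deltas=[
    [[0.055,0.02,0.02],[0,0,0],1],
    [[0.1,0.042,0.05],[0,0,0],0.6],
    [[0.113,0.048,0.08],[0,0,0],0.6],
    [[0.113,0.048,0.08],[0,0,0],0.6],
    [[0.113,0.048,0.08],[0,0,0],0.6],
  ],
)

```text
clock: 1.45
eef_pos: [0.5348, 0.2888, 0.1024]
orientation: [-0.0, 0.987, -0.159, 0.001]
force: [-0.1, -0.4, 0.3]
gripper_width: 0.0513
finger_force: 0.0
```

```bash
python3 - <<'E'
from h import *
print(tool()[0],r.read_state()['clock'],r.read_state()['force'])
go([.5285,.2814,.008],-18.4)
crop('top',205,165,225,115,3.5,'pics/t2.png')
E
```

```text
[0.53477321 0.28881541 0.10240497] 1.45 [-0.06890772 -0.43268616  0.30735712]
d [-0.0037, 0.0091, 0.0944] r [-0.0012, -0.0011, 0.0014] dist 0.095 deg 0.1
```

Request:
arm_command(
  deltas=[
    [[-0.004,0.009,0.03],[0,0,0],0.6],
    [[-0.004,0.009,0.07],[0,0,0],0.6],
    [[-0.004,0.009,0.094],[0,0,0],0.6],
    [[-0.004,0.009,0.094],[0,0,0],0.6],
    [[-0.004,0.009,0.094],[0,0,0],0.3],
  ],
  force=100,
)

```text
clock: 2.12
eef_pos: [0.5287, 0.2822, 0.0093]
orientation: [-0.001, 0.987, -0.159, 0.001]
force: [0.3, -0.5, -1.1]
gripper_width: 0.0343
finger_force: 0.0
```

Request:
arm_command(
  deltas=[
    [[0,0,0],[0,0,0],0],
    [[0,0,0],[0,0,0],0],
    [[0,0,0],[0,0,0],0],
    [[0,0,0],[0,0,0],0],
  ],
)

```text
clock: 2.62
eef_pos: [0.5291, 0.2822, 0.0098]
orientation: [-0.002, 0.987, -0.159, 0.002]
force: [-2.6, 1.8, 5.5]
gripper_width: 0.0179
finger_force: 99.0
```

```bash
python3 - <<'E'
from h import *
s=r.read_state()
print(tool()[0],s['clock'],s['force'])
# target: tip in front of lip. tank (.6044,-.0147,10.5deg); handle local x
tk=lambda x,y,z:(R.from_euler('z',10.5,degrees=True).apply([x,y,z])+[.6044,-.0147,0])
p,Q=tool()
a=go([.5285,.2814,.15],-18.4)
zt=s['eef_pos'][2]-.004   # TCP above wedge underside
b=go(tk(-225,0,0)*[0,0,0]+tk(-.225,0,.051-.0015+zt),10.5,cmd=a)
c=go(tk(-.186,0,.051-.0015+zt),10.5,cmd=b)
E
```

```text
[0.52913307 0.28216158 0.0098285 ] 2.625 [-2.58478253  1.84646305  5.53732852]
d [0.0, 0.0003, -0.1402] r [-0.0042, -0.0026, 0.0014] dist 0.14 deg 0.3
d [-0.0315, 0.3657, 0.0947] r [0.0, 0.0, -0.5044] dist 0.379 deg 28.9
d [0.039, 0.0, 0.0] r [0.0, 0.0, 0.0] dist 0.039 deg 0.0
```

Request:
arm_command(
  deltas=[
    [[0,0,-0.04],[0,0,0],0],
    [[0,0,-0.1],[0,0,0],0],
    [[0,0,-0.13],[0,0,0],0],
    [[-0.005,0.05,-0.13],[0,0,-0.1],0],
    [[-0.01,0.1,-0.13],[0,0,-0.2],0],
  ],
)

```text
clock: 3.25
eef_pos: [0.4862, 0.1881, 0.1382]
orientation: [-0.001, 0.998, -0.059, 0.001]
force: [0.1, -1.0, -0.7]
gripper_width: 0.018
finger_force: 98.1
```

Request:
arm_command(
  deltas=[
    [[-0.015,0.05,0],[0,0,-0.1],0],
    [[-0.03,0.1,0],[0,0,-0.2],0],
    [[-0.06,0.15,0],[0,0,-0.305],0],
    [[-0.09,0.2,0],[0,0,-0.305],0],
    [[-0.09,0.2,0],[0,0,-0.305],0],
  ],
)

```text
clock: 3.88
eef_pos: [0.3698, -0.0014, 0.1374]
orientation: [-0.0, 0.996, 0.09, -0.001]
force: [1.0, -0.1, -0.0]
gripper_width: 0.0179
finger_force: 98.3
```

```bash
python3 - <<'E'
from h import *
tk=lambda x,y,z:(R.from_euler('z',10.5,degrees=True).apply([x,y,z])+[.6044,-.0147,0])
s=r.read_state();print(s['eef_pos'],s['gripper_width'],s['finger_force'],s['force'])
b=go(tk(-.225,0,.051-.0015+.006),10.5)
I=crop('side',180,100,200,160,4,'pics/s2.png')
E
```

```text
[ 0.36982091 -0.00142464  0.13743255] 0.01788261474605281 98.26706528663635 [ 0.9531543  -0.13547065 -0.02283299]
d [0.0035, 0.0558, 0.0819] r [-0.0006, 0.0012, -0.0028] dist 0.099 deg 0.2
```

View pics/s2.png

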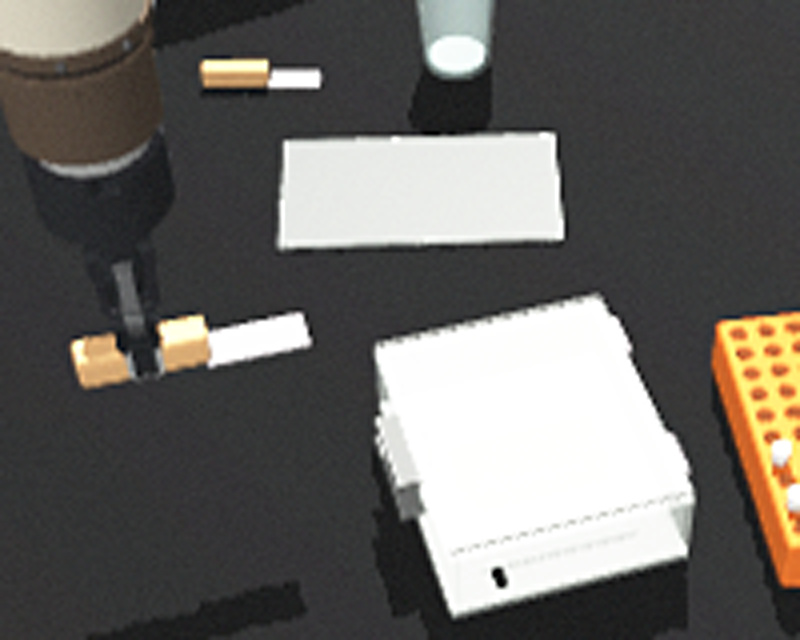

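Wedge held well: the blade tip edge is at crop (303,312)-(312,346). I'll compare this with the prediction.

```bash
python3 - <<'E'
from h import *
p,Q=tool(); 
for off in(0,): 
  P=[p+Q.apply([.1,s*.013,0])-[0,0,.006-.003] for s in(-1,1)]
  print((proj('side',P)-[180,100]+.5)*4-.5)
E
```

```text
[[303.57606477 309.38892418]
 [312.52425171 338.2825874 ]]
```

Request:
arm_command(
  deltas=[
    [[0.0,0.05,0.02],[0,0,0],0],
    [[0.003,0.056,0.06],[0,0,0],0],
    [[0.003,0.056,0.082],[0,0,0],0],
    [[0.003,0.056,0.082],[0,0,0],0],
  ],
)

```text
clock: 4.42
eef_pos: [0.3865, -0.0533, 0.0544]
orientation: [0.0, 0.996, 0.092, -0.002]
force: [0.5, 0.1, -0.3]
gripper_width: 0.0176
finger_force: 98.4
```

```bash
python3 - <<'E'
from h import *
tk=lambda x,y,z:(R.from_euler('z',10.5,degrees=True).apply([x,y,z])+[.6044,-.0147,0])
print(tool()[0])
b=go(tk(-.186,0,.051-.0015+.006),10.5)
I=crop('side',220,150,130,100,6,'pics/s3.png')
E
```

```text
[ 0.38646458 -0.05325262  0.05435798]
d [0.0353, 0.0018, -0.0013] r [0.0004, 0.0033, 0.0011] dist 0.035 deg 0.2
```

View pics/s3.png

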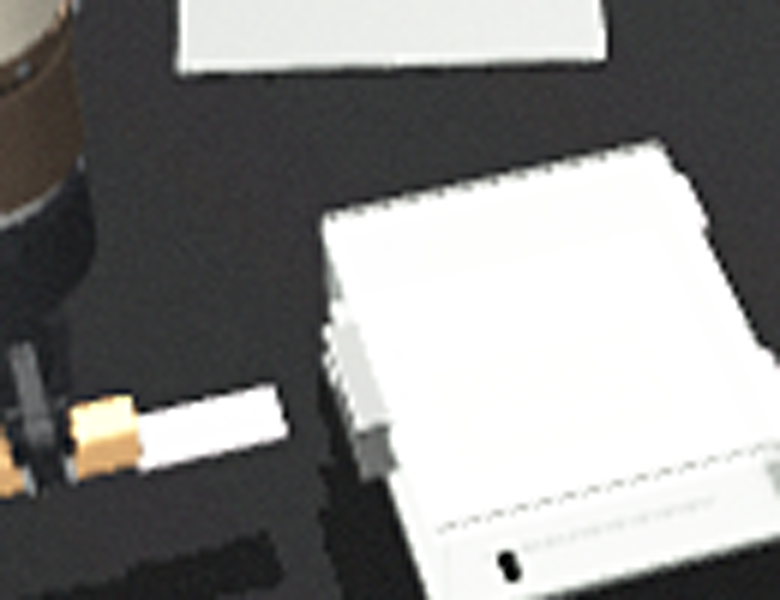

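The blade tip is at crop (281,410), lined up with the lip gap at about (345,390). I'll insert it gently.

Request:
arm_command(
  deltas=[
    [[0.01,0.002,-0.001],[0,0.003,0],0],
    [[0.02,0.002,-0.001],[0,0.003,0],0],
    [[0.03,0.002,-0.001],[0,0.003,0],0],
    [[0.036,0.002,-0.001],[0,0.003,0],0],
    [[0.036,0.002,-0.001],[0,0.003,0],0],
  ],
)

```text
clock: 5.1
eef_pos: [0.4228, -0.0486, 0.0563]
orientation: [-0.0, 0.996, 0.092, 0.002]
force: [-0.2, -0.4, -1.2]
gripper_width: 0.0176
finger_force: 98.4
```

Request:
arm_command(
  deltas=[
    [[0,0,-0.003],[0,0,0],0],
    [[0,0,-0.006],[0,0,0],0],
    [[0,0,-0.008],[0,0,0],0],
    [[0,0,-0.008],[0,0,0],0],
  ],
)

```text
clock: 5.6
eef_pos: [0.4221, -0.0488, 0.0644]
orientation: [-0.0, 0.996, 0.092, 0.001]
force: [-0.1, 0.4, -1.9]
gripper_width: 0.0183
finger_force: 98.3
```

```bash
python3 - <<'E'
from h import *
s=r.read_state(); print(s['eef_pos'],s['force'],s['torque'])
E
```

```text
[ 0.42205666 -0.04875847  0.06438178] [-0.07178703  0.44395969 -1.85324726] [-0.05589172  0.1431681  -0.00659449]
```

Request:
arm_command(
  deltas=[
    [[0.0016,0,-0.023],[0,0,0],0],
    [[0.0064,0,-0.0456],[0,0,0],0],
    [[0.0143,0,-0.0673],[0,0,0],0],
    [[0.0252,0,-0.0877],[0,0,0],0],
    [[0.0387,0,-0.1064],[0,0,0],0],
  ],
)

```text
clock: 6.22
eef_pos: [0.4584, -0.0419, 0.1708]
orientation: [-0.0, 0.996, 0.092, -0.0]
force: [-0.7, 0.7, -4.5]
gripper_width: 0.0178
finger_force: 98.1
```

```bash
python3 - <<'E'
from h import *
s=r.read_state(); print(s['eef_pos'],s['force'],s['torque'])
crop('side',220,100,160,150,4,'pics/s4.png')
p,Q=tool(); go(p,10.5)
tk=lambda x,y,z:(R.from_euler('z',10.5,degrees=True).apply([x,y,z])+[.6044,-.0147,0])
for t in(48,56,64,72,80,88,94):
  a=np.radians(t); go(tk(.08-.1655*np.cos(a)-.1,0,.060+.003+.1655*np.sin(a)),10.5)
E
```

```text
[ 0.45844417 -0.0418878   0.17075733] [-0.66518063  0.65264699 -4.48366846] [-0.00656267  0.36791006  0.04644792]
d [0.0, 0.0, 0.0] r [0.0009, -0.0065, 0.0019] dist 0.0 deg 0.4
d [0.0139, -0.0003, -0.0124] r [0.0009, -0.0065, 0.0019] dist 0.019 deg 0.4
d [0.0322, -0.0003, -0.0265] r [0.0009, -0.0065, 0.0019] dist 0.042 deg 0.4
d [0.0523, -0.0003, -0.038] r [0.0009, -0.0065, 0.0019] dist 0.065 deg 0.4
d [0.0737, -0.0002, -0.0465] r [0.0009, -0.0065, 0.0019] dist 0.087 deg 0.4
d [0.0962, -0.0002, -0.0519] r [0.0009, -0.0065, 0.0019] dist 0.109 deg 0.4
d [0.1191, -0.0001, -0.0542] r [0.0009, -0.0065, 0.0019] dist 0.131 deg 0.4
d [0.1365, -0.0001, -0.0538] r [0.0009, -0.0065, 0.0019] dist 0.147 deg 0.4
```

View pics/s4.png

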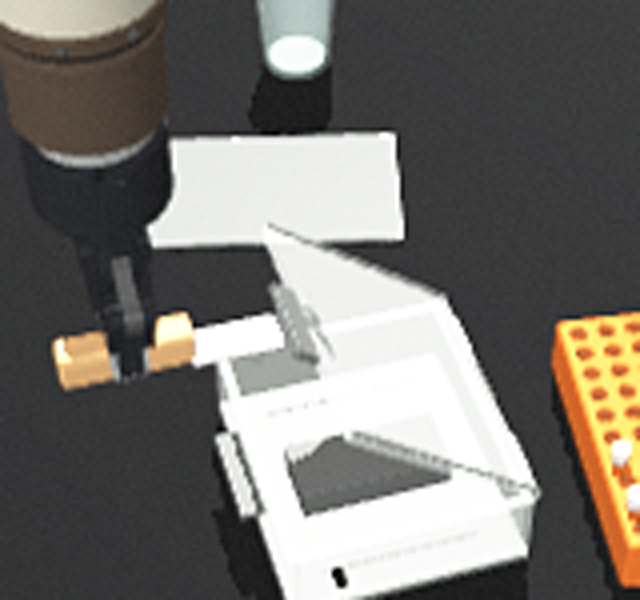

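The cover is opening on the blade (lip at crop (295,320)). I'll continue the arc.

Request:
arm_command(
  deltas=[
    [[0.014,0,-0.0125],[0,0,0],0],
    [[0.032,0,-0.0265],[0,0,0],0],
    [[0.052,0,-0.038],[0,0,0],0],
    [[0.074,0,-0.0465],[0,0,0],0],
    [[0.096,0,-0.052],[0,0,0],0],
  ],
)

```text
clock: 6.9
eef_pos: [0.5539, -0.0241, 0.2228]
orientation: [-0.0, 0.996, 0.092, 0.001]
force: [-1.3, -0.2, -1.3]
gripper_width: 0.0178
finger_force: 98.4
```

Request:
arm_command(
  deltas=[
    [[0.012,0,-0.0015],[0,0,0],0],
    [[0.024,0,-0.002],[0,0,0],0],
    [[0.035,0,-0.002],[0,0,0],0],
    [[0.046,0,-0.001],[0,0,0],0],
    [[0.052,0,0],[0,0,0],0],
  ],
)

```text
clock: 7.52
eef_pos: [0.6061, -0.0144, 0.2231]
orientation: [-0.0, 0.996, 0.092, 0.002]
force: [-1.3, 0.1, -0.0]
gripper_width: 0.018
finger_force: 98.4
```

```bash
python3 - <<'E'
from h import *
s=r.read_state(); print(s['eef_pos'],s['force'],s['torque'])
A=crop('side',220,80,160,160,4,'pics/a.png');B=crop('top',260,120,140,160,4,'pics/b.png')
cv2.imwrite('pics/m1.png',cv2.resize(np.hstack([A[60:240,220:380],B[120:300,260:400]]),None,fx=2.6,fy=2.6,interpolation=cv2.INTER_CUBIC))
tk=lambda x,y,z:(R.from_euler('z',10.5,degrees=True).apply([x,y,z])+[.6044,-.0147,0])
print((np.linalg.inv(R.from_euler('z',10.5,degrees=True).as_matrix())@(s['eef_pos']-[.6044,-.0147,0])))
E
```

```text
[ 0.60609804 -0.01443885  0.22306242] [-1.30597938  0.09590034 -0.0087102 ] [0.01627762 0.26975172 0.05424137]
[ 1.71719533e-03 -5.26698345e-05  2.23062416e-01]
```

View pics/m1.png

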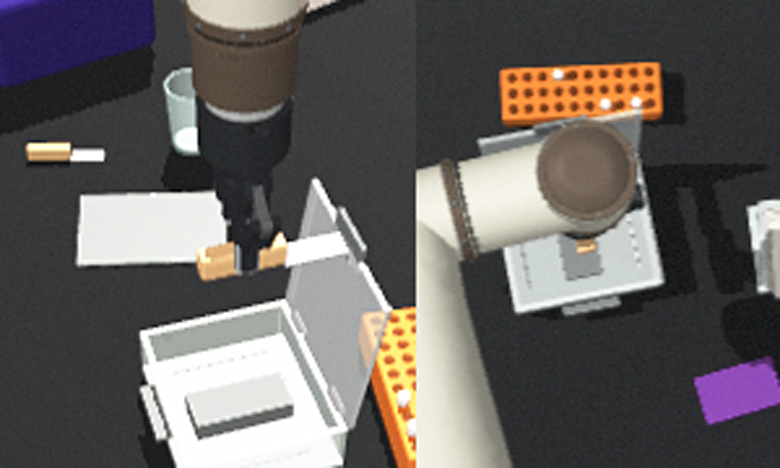

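The cover stands open at about 97°, with the tip pushing at the lip. Next I'll retreat and return the wedge.

Request:
arm_command(
  deltas=[
    [[-0.03,0,0],[0,0,0],0],
    [[-0.08,0,0],[0,0,0],0],
    [[-0.12,-0.03,0.0],[0,0,0.1],0],
    [[-0.12,-0.09,0.0],[0,0,0.25],0],
    [[-0.12,-0.14,0.0],[0,0,0.4],0],
  ],
)

```text
clock: 8.25
eef_pos: [0.4612, 0.1022, 0.2237]
orientation: [-0.001, 0.994, -0.111, 0.003]
force: [0.9, -0.2, -0.8]
gripper_width: 0.0181
finger_force: 98.5
```

```bash
python3 - <<'E'
from h import *
print(tool()[0])
a=go([.5285,.2814,.06],-18.4); go([.5285,.2814,.0095],-18.4,cmd=a)
E
```

```text
[0.4611897  0.10217249 0.22371975]
d [0.0255, -0.1892, 0.1644] r [-0.0031, -0.0046, 0.0996] dist 0.252 deg 5.7
d [-0.0, -0.0, 0.0505] r [0.0, 0.0, 0.0] dist 0.05 deg 0.0
```

Request:
arm_command(
  deltas=[
    [[0.006,-0.05,0.02],[0,0,0.05],0],
    [[0.013,-0.1,0.04],[0,0,0.1],0],
    [[0.02,-0.15,0.07],[0,0,0.1],0],
    [[0.0255,-0.189,0.115],[0,0,0.1],0],
    [[0.0255,-0.189,0.16],[0,0,0.1],0],
  ],
)

```text
clock: 8.88
eef_pos: [0.529, 0.2835, 0.062]
orientation: [-0.002, 0.988, -0.156, 0.003]
force: [-0.2, -0.4, -1.2]
gripper_width: 0.0181
finger_force: 98.4
```

```bash
python3 - <<'E'
from h import *
print(tool()[0]); go([.5285,.2814,.0095],-18.4)
E
```

```text
[0.52897101 0.28346483 0.06195152]
d [-0.0001, 0.0023, 0.0524] r [-0.0043, -0.0046, 0.0079] dist 0.052 deg 0.6
```

Request:
arm_command(
  deltas=[
    [[0,0.002,0.025],[0,-0.004,0],0],
    [[0,0.002,0.042],[0,-0.004,0],0],
    [[0,0.002,0.049],[0,-0.004,0],0],
    [[0,0.002,0.052],[0,-0.004,0],0],
    [[0,0.002,0.0525],[0,-0.004,0],0],
  ],
)

```text
clock: 9.5
eef_pos: [0.5277, 0.2788, 0.0116]
orientation: [-0.002, 0.988, -0.157, 0.0]
force: [-0.1, -1.0, -1.1]
gripper_width: 0.0178
finger_force: 98.4
```

Request:
arm_command(
  deltas=[
    [[0,0,0.0],[0,0,0],0.1],
    [[0,0,0.0],[0,0,0],0.3],
    [[0,0,0.0],[0,0,0],0.6],
    [[0,0,0.0],[0,0,0],0.6],
    [[0,0,0.0],[0,0,0],0.6],
  ],
)

```text
clock: 10.12
eef_pos: [0.5272, 0.2785, 0.0108]
orientation: [-0.001, 0.988, -0.157, -0.0]
force: [0.2, -0.2, -0.4]
gripper_width: 0.051
finger_force: 0.0
```

Request:
arm_command(
  deltas=[
    [[0,0,-0.03],[0,0,0],0.6],
    [[0,0,-0.09],[0,0,0],0.6],
    [[0,0,-0.15],[0,0,0],0.8],
    [[-0.03,0.05,-0.2],[0,0,0],1],
    [[-0.04,0.1,-0.22],[0,0,0],1],
  ],
)

```text
clock: 10.75
eef_pos: [0.4607, 0.1997, 0.2304]
orientation: [-0.002, 0.988, -0.156, 0.001]
force: [0.9, 0.9, -0.1]
gripper_width: 0.0855
finger_force: 0.0
```

```bash
python3 - <<'E'
from h import *
s=r.read_state();print(s['eef_pos'],s['clock'],s['joint_pos'].round(2))
A=eyes.get_image('side');B=eyes.get_image('top')
cv2.imwrite('pics/as.png',A);cv2.imwrite('pics/at.png',B)
a=cv2.resize(A[255:335,275:365],None,fx=5,fy=5,interpolation=cv2.INTER_CUBIC)
b=cv2.resize(B[180:250,375:435],None,fx=5,fy=5,interpolation=cv2.INTER_CUBIC)
c=cv2.resize(A[120:180,240:330],None,fx=3,fy=3,interpolation=cv2.INTER_CUBIC)
M=np.zeros((580,750,3),np.uint8);M[:400,:450]=a;M[:350,450:]=b;M[400:580,:270]=c
cv2.imwrite('pics/m2.png',M)
E
```

```text
[0.46068739 0.19968165 0.23037992] 10.75 [ 0.73  0.17 -0.29 -0.   -1.1   0.53]
```

View pics/m2.png

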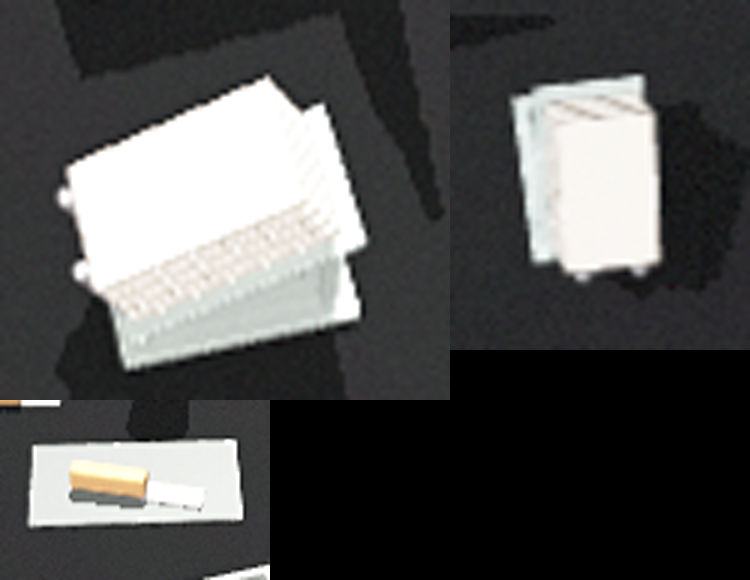

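Wedge lies flat on the pad. Plate top-face corners: side crop (68,168),(268,77),(305,194),(105,285); top crop (553,122),(657,113),(660,263),(565,272). Refitting.

```bash
python3 - <<'E'
from fit import *
S5=lambda a:np.array([275,255])+(np.array(a)+.5)/5-.5
T5=lambda a:np.array([375,180])+(np.array(a)-[450,0]+.5)/5-.5
L=[[50,30,4],[50,-30,4],[-50,-30,4],[-50,30,4]]
t=T5([[553,122],[657,113],[660,263],[565,272]]); s=S5([[268,77],[305,194],[105,285],[68,168]])
tl=np.radians(-25)
pl=fit('both',[.58,-.27,.13,.09],[('top',L,t),('side',L,s)],tilt=tl,freez=True)
fit('top',[.58,-.27,.13,.09],[('top',L,t)],tilt=tl,freez=True)
fit('side',[.58,-.27,.13,.09],[('side',L,s)],tilt=tl,freez=True)
E
```

```text
both [ 0.5746 -0.2771  0.1186  0.085 ] yaw 6.8 [0.6, -0.3, -0.9, -0.9, -0.1, -1.0, 0.0, -0.4, -0.1, -0.4, -0.0, 0.3, -2.2, 0.7, -0.4, -0.3]
top [ 0.571  -0.2738  0.1045  0.1039] yaw 6.0 [0.8, 0.0, -0.5, -0.3, -0.1, -0.0, -0.2, 0.3]
side [ 0.5781 -0.2631  0.136   0.0597] yaw 7.8 [-0.2, -0.1, 0.1, -0.2, -0.6, 0.3, 0.8, 0.0]
```

```bash
cat >> h.py <<'E'
PC=np.array([.5746,-.2771,.085]); PY=6.8
def pl(h): return PC+R.from_euler('ZY',[PY,-25],degrees=True).apply([0,0,h])
E
python3 - <<'E'
from h import *
a=go([.47,-.09,.25],6.8,0); b=go(pl(.08),6.8,-25,cmd=a); c=go(pl(.0),6.8,-25,cmd=b)
E
```

```text
d [0.0996, 0.2694, -0.0193] r [-0.006, -0.0032, -0.4356] dist 0.288 deg 25.0
d [0.0479, 0.1982, 0.0925] r [0.0, 0.4363, 0.0] dist 0.224 deg 25.0
d [0.0, -0.0, 0.08] r [0.0, 0.0, 0.0] dist 0.08 deg 0.0
```

Request:
arm_command(
  deltas=[
    [[0.015,0.057,-0.02],[0,0,-0.09],1],
    [[0.03,0.114,-0.02],[0,0,-0.18],1],
    [[0.05,0.17,-0.02],[0,0,-0.27],1],
    [[0.075,0.225,-0.02],[0,0,-0.36],1],
    [[0.1,0.27,-0.02],[0,0,-0.4356],1],
  ],
)

```text
clock: 11.48
eef_pos: [0.4722, -0.09, 0.2477]
orientation: [-0.001, 0.998, 0.061, -0.0]
force: [0.8, 0.6, 0.5]
gripper_width: 0.0854
finger_force: 0.0
```

Request:
arm_command(
  deltas=[
    [[0.01,0.05,0.02],[0,0.1,0],1],
    [[0.02,0.1,0.04],[0,0.2,0],1],
    [[0.03,0.15,0.06],[0,0.3,0],1],
    [[0.048,0.198,0.085],[0,0.4,0],1],
    [[0.048,0.198,0.092],[0,0.436,0],1],
  ],
)

```text
clock: 12.1
eef_pos: [0.543, -0.2818, 0.1521]
orientation: [-0.014, 0.975, 0.056, 0.215]
force: [-0.4, 1.3, -0.5]
gripper_width: 0.0856
finger_force: 0.0
```

```bash
python3 - <<'E'
from h import *
print(tool()[0],r.read_state()['joint_velocities'].round(2)); go(pl(.02),6.8,-25); go(pl(-.006),6.8,-25)
E
```

```text
[ 0.543033   -0.28179786  0.1520864 ] [-0.06 -0.03 -0.12 -0.38  0.3   0.4 ]
d [0.0007, -0.0008, 0.0543] r [-0.0016, 0.003, -0.0051] dist 0.054 deg 0.4
d [0.0008, -0.0008, 0.0803] r [-0.0016, 0.003, -0.0051] dist 0.08 deg 0.4
```

Request:
arm_command(
  deltas=[
    [[0.001,-0.001,0.03],[0,0.003,-0.004],1],
    [[0.001,-0.001,0.06],[0,0.003,-0.004],1],
    [[0.001,-0.001,0.075],[0,0.003,-0.004],1],
    [[0.001,-0.001,0.08],[0,0.003,-0.004],1],
    [[0.001,-0.001,0.08],[0,0.003,-0.004],0.85],
  ],
  force=25,
)

```text
clock: 12.72
eef_pos: [0.5779, -0.2736, 0.0835]
orientation: [-0.013, 0.974, 0.06, 0.217]
force: [-0.3, 0.7, 0.9]
gripper_width: 0.0731
finger_force: 0.0
```

Request:
arm_command(
  deltas=[
    [[0,0,0],[0,0,0],0.75],
    [[0,0,0],[0,0,0],0.7],
    [[0,0,0],[0,0,0],0.65],
    [[0,0,0],[0,0,0],0.65],
  ],
)

```text
clock: 13.22
eef_pos: [0.5781, -0.2741, 0.085]
orientation: [-0.013, 0.974, 0.06, 0.218]
force: [-2.4, -0.1, 6.5]
gripper_width: 0.0579
finger_force: 25.7
```

```bash
python3 - <<'E'
from h import *
s=r.read_state();print(s['gripper_width'],s['finger_force'],s['force'],s['torque']); go(pl(-.006),6.8,-25)
A=eyes.get_image('side');B=eyes.get_image('top')
for n,I in(('as',A),('at',B)):
    d=cv2.absdiff(I,cv2.imread(f'pics/{n}.png')).max(2); cv2.imwrite(f'pics/{n}2.png',I)
E
```

```text
0.05791035007115011 25.705444514751434 [-2.43300258 -0.05351706  6.48609076] [-0.18024333  0.94625873 -0.06569522]
d [-0.0034, 0.0025, 0.0043] r [-0.0008, -0.0043, 0.0049] dist 0.006 deg 0.4
```

Request:
arm_command(
  deltas=[
    [[0,0,0],[0,0,0],0.8],
    [[0,0,0],[0,0,0],0.8],
    [[-0.003,0,0.003],[0,0,0],0.8],
    [[-0.003,0,0.003],[0,0,0],0.8],
  ],
)

```text
clock: 13.82
eef_pos: [0.5757, -0.2736, 0.0784]
orientation: [-0.014, 0.974, 0.06, 0.216]
force: [0.3, -0.2, 0.3]
gripper_width: 0.0683
finger_force: 0.0
```

Request:
arm_command(
  deltas=[
    [[0,0,0],[0,0,0],0.72],
    [[0,0,0],[0,0,0],0.67],
    [[0,0,0],[0,0,0],0.64],
    [[0,0,0],[0,0,0],0.6],
    [[0,0,0],[0,0,0],0.6],
  ],
  force=40,
)

```text
clock: 14.45
eef_pos: [0.5761, -0.2738, 0.0794]
orientation: [-0.014, 0.974, 0.06, 0.217]
force: [-3.4, 0.5, 4.2]
gripper_width: 0.0585
finger_force: 43.1
```

```bash
python3 - <<'E'
from h import *
s=r.read_state();print(s['gripper_width'],s['finger_force'],s['force'],s['torque']); go(pl(-.006),6.8,-25)
E
```

```text
0.05847585950474784 43.11367392539978 [-3.35829044  0.51575701  4.23880221] [0.03473011 1.24935478 0.1330348 ]
d [0.0006, 0.0032, 0.0002] r [-0.0023, -0.002, 0.0043] dist 0.003 deg 0.3
```

Request:
arm_command(
  deltas=[
    [[0,0,-0.003],[0,0,0],0.6],
    [[0,0,-0.008],[0,0,0],0.6],
    [[0,0,-0.02],[0,0,0],0.6],
    [[0,0,-0.04],[0,0,0],0.6],
    [[0,0,-0.06],[0,0,0],0.6],
  ],
)

```text
clock: 15.08
eef_pos: [0.5505, -0.2771, 0.1353]
orientation: [-0.013, 0.974, 0.06, 0.217]
force: [0.2, 0.7, -0.9]
gripper_width: 0.0586
finger_force: 42.9
```

```bash
python3 - <<'E'
from h import *
s=r.read_state();print(s['eef_pos'],s['gripper_width'],s['finger_force'],s['force'],s['torque'])
A=eyes.get_image('side');B=eyes.get_image('top')
cv2.imwrite('pics/as3.png',A);cv2.imwrite('pics/at3.png',B)
a=cv2.resize(A[230:335,260:365],None,fx=5,fy=5,interpolation=cv2.INTER_CUBIC)
b=cv2.resize(B[180:250,375:435],None,fx=4,fy=4,interpolation=cv2.INTER_CUBIC)
M=np.zeros((525,770,3),np.uint8);M[:,:525]=a;M[:280,525:765]=b
cv2.imwrite('pics/m3.png',M)
E
```

```text
[ 0.55049853 -0.27709318  0.13529328] 0.05858040496311333 42.94871807098389 [ 0.17255864  0.65385625 -0.9042693 ] [-0.11402962  0.90849429  0.00819459]
```

View pics/m3.png

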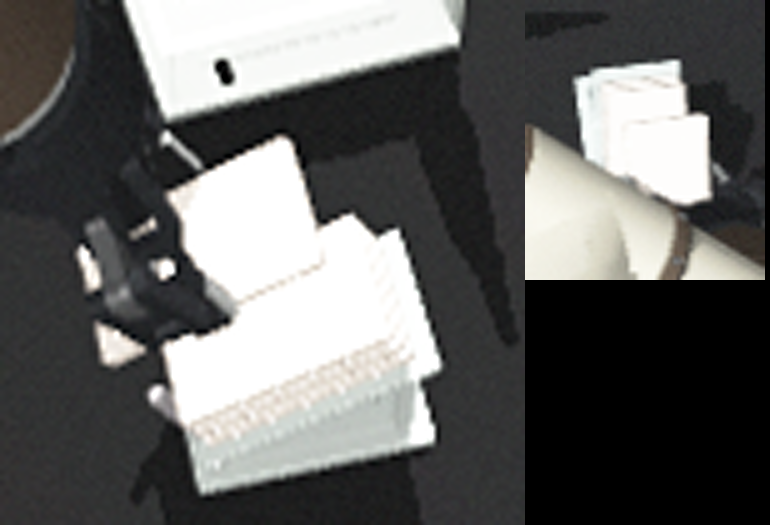

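One plate is lifted and the other three stay put. Held-plate corners: side crop (288,137),(320,262), near ones (80,245),(105,367); top (622,121),(708,115),(711,200). I'll fit its pose in the hand.

```bash
python3 - <<'E'
from fit import *
S5=lambda a:np.array([260,230])+(np.array(a)+.5)/5-.5
T5=lambda a:np.array([375,180])+(np.array(a)-[525,0]+.5)/4-.5
p,Q=tool()
obs=[('side',[[50,30,4],[50,-30,4],[-50,30,4],[-50,-30,-4]],S5([[288,137],[320,262],[80,245],[105,367]])),('top',[[50,30,4],[50,-30,4]],T5([[622,121],[708,115]]))]
def res(x):
    M=R.from_euler('ZY',x[3:5]); return np.concatenate([(proj(c,M.apply(np.array(L)/1e3)+x[:3])-uv).ravel() for c,L,uv in obs])
s=least_squares(res,[*p,.12,-.43],loss='soft_l1'); x=s.x
print(x.round(4),np.degrees(x[3:]),res(x).round(1)); 
E=Q*R.from_euler('x',180,degrees=True); print('in tool-up frame',E.inv().apply(x[:3]-p).round(4),'tool yaw/pitch',E.as_euler('ZYX',degrees=True))
# predicted from pre-lift
E

```

```text
[ 0.5488 -0.2777  0.1384  0.0972 -0.4659] [  5.56778541 -26.69374116] [-0.3  0.3 -0.   0.3 -0.3 -2.1  1.3  0.1  0.8  0.4 -0.6 -0.1]
in tool-up frame [-0.002   0.0003  0.0021] tool yaw/pitch [  7.14636202 -25.4092458   -0.18708867]
```

```bash
python3 - <<'E'
from h import *
tk=lambda x,y,z:(R.from_euler('z',10.5,degrees=True).apply([x,y,z])+[.6044,-.0147,0])
a=go(tk(.001,0,.15),10.5); b=go(tk(.001,0,.06),10.5,cmd=a)
E
```

```text
d [0.0833, -0.2545, 0.0248] r [0.0162, -0.4433, -0.0583] dist 0.269 deg 25.6
d [-0.0, -0.0, 0.09] r [0.0, 0.0, 0.0] dist 0.09 deg 0.0
```

Request:
arm_command(
  deltas=[
    [[0.01,-0.01,-0.02],[0,0,0],0.6],
    [[0.025,-0.04,-0.02],[0.003,-0.08,-0.01],0.6],
    [[0.04,-0.085,-0.015],[0.006,-0.17,-0.02],0.6],
    [[0.055,-0.135,-0.005],[0.01,-0.27,-0.035],0.6],
    [[0.07,-0.185,0.01],[0.013,-0.36,-0.047],0.6],
  ],
)

```text
clock: 15.8
eef_pos: [0.5956, -0.0835, 0.155]
orientation: [-0.003, 0.996, 0.086, 0.038]
force: [1.8, 0.3, -0.5]
gripper_width: 0.0586
finger_force: 43.1
```

```bash
python3 - <<'E'
from h import *
tk=lambda x,y,z:(R.from_euler('z',10.5,degrees=True).apply([x,y,z])+[.6044,-.0147,0])
a=go(tk(.001,0,.14),10.5)
E
```

```text
d [0.0202, -0.0662, 0.0167] r [0.0004, -0.0773, -0.0112] dist 0.071 deg 4.5
```

Request:
arm_command(
  deltas=[
    [[0.008,-0.03,0.0],[0,-0.03,-0.005],0.6],
    [[0.016,-0.055,0.005],[0,-0.06,-0.011],0.6],
    [[0.02,-0.066,0.017],[0,-0.077,-0.011],0.6],
    [[0.02,-0.066,0.017],[0,-0.077,-0.011],0.6],
    [[0.02,-0.066,0.017],[0,-0.077,-0.011],0.6],
  ],
)

```text
clock: 16.42
eef_pos: [0.6046, -0.0173, 0.1387]
orientation: [-0.0, 0.996, 0.091, 0.0]
force: [0.6, 0.0, -0.5]
gripper_width: 0.0586
finger_force: 43.1
```

```bash
python3 - <<'E'
from h import *
tk=lambda x,y,z:(R.from_euler('z',10.5,degrees=True).apply([x,y,z])+[.6044,-.0147,0])
s=r.read_state();print(s['eef_pos'],s['force'],s['torque'])
a=go(tk(.001,0,.06),10.5)
E
```

```text
[ 0.60460325 -0.0172837   0.13870565] [ 0.60946623  0.0242248  -0.51161156] [-0.05643924 -0.00542053  0.04521024]
d [0.0012, -0.0026, 0.0787] r [-0.0002, -0.0008, -0.0014] dist 0.079 deg 0.1
```

```bash
python3 - <<'E'
from h import *
M=R.from_euler('z',10.5,degrees=True)
tk=lambda L:M.apply(np.array(L))+[.6044,-.0147,0]
for n,f in(('top','at'),('side','as')):
    I=cv2.cvtColor(cv2.imread(f'pics/{f}.png'),cv2.COLOR_BGR2GRAY)
    q=proj(n,tk([[.052,.023,.03],[.052,-.023,.03],[-.052,-.023,.03],[-.052,.023,.03]])); c=q.mean(0); print(n,q.round(1).tolist())
    x,y=c.round().astype(int); 
    print(I[y-20:y+22:2,x-20:x+22:2])
E
```

```text
top [[311.6, 195.4], [325.6, 192.8], [331.7, 224.2], [317.7, 226.9]]
[[175 198 199 201 203 205 205 204 204 205 205 201 203 205 205 205 204 203
  205 205 205]
 [204 205 203 204 204 203 203 203 205 204 204 204 205 201 204 203 203 204
  202 194 204]
 [205 203 201 202 203 203 204 202 183 173 165 144 189 203 202 203 201 206
  204 186 204]
 [205 203 205 205 201 174 144 148 143 142 146 145 191 204 203 204 202 205
  202 175 205]
 [204 204 203 203 203 155 143 145 145 144 144 146 167 203 203 204 204 203
  203 223 202]
 [204 201 203 204 204 175 145 145 143 144 145 147 162 202 204 203 204 203
  204 182 196]
 [205 203 204 203 204 171 144 148 141 141 144 146 155 206 205 204 202 204
  205 203 207]
 [203 201 204 206 204 200 146 146 142 146 145 143 142 190 202 205 204 202
  202 203 222]
 [204 206 202 203 203 203 156 145 145 145 143 143 144 190 205 205 207 204
  203 202 183]
 [204 206 203 201 202 205 152 145 146 142 146 145 145 145 204 202 205 203
  204 204 229]
 [203 204 203 205 203 205 172 146 144 146 148 145 142 154 203 202 204 203
  207 202 180]
 [205 203 205 201 203 203 174 147 144 145 146 145 14
[... 2078 characters left out ...]
4 231 231 231 231 230 230 235 242 202 193 124  91  97 102 102
  101 101  91]
 [255 125 242 232 233 235 245 199 204 124  96  94 101 104 100  97  95  96
  188 254 255]
 [255 255 138 184 196 116  97 102 102 104 102  98  96  94 192 255 255 255
  255 255 254]
 [254 255  83 106 104 102 102 101  92 103 187 254 255 255 255 255 254 254
  254 254 254]
 [254 255 172  99  95 101 188 255 255 255 255 255 254 254 254 254 254 254
  254 254 254]
 [254 254 255 253 255 255 255 255 254 254 254 254 254 254 254 254 254 254
  255 255 255]
 [255 254 254 255 254 254 254 254 254 254 254 254 254 254 255 255 255 255
  255 255 254]
 [255 254 254 254 254 254 254 254 254 254 255 255 255 255 255 255 254 250
  251 251 252]]
```

Request:
arm_command(
  deltas=[
    [[0.001,-0.002,0.02],[0,0,0],0.6],
    [[0.001,-0.002,0.04],[0,0,0],0.6],
    [[0.001,-0.002,0.06],[0,0,0],0.6],
    [[0.001,-0.002,0.075],[0,0,0],0.6],
    [[0.001,-0.002,0.075],[0,0,0],0.6],
  ],
)

```text
clock: 17.05
eef_pos: [0.6049, -0.0149, 0.063]
orientation: [-0.0, 0.996, 0.091, -0.0]
force: [-0.5, 1.5, 0.3]
gripper_width: 0.0584
finger_force: 43.1
```

```bash
python3 - <<'E'
from h import *
def quad(x): return R.from_euler('z',x[2]).apply(np.array([[.052,.023,.03],[.052,-.023,.03],[-.052,-.023,.03],[-.052,.023,.03]]))+[x[0],x[1],0]
obs=[]
for n,f,lo,hi,c in(('top','at',120,172,(321,210)),('side','as',224,243,(311,213))):
    I=cv2.cvtColor(cv2.imread(f'pics/{f}.png'),cv2.COLOR_BGR2GRAY)
    m=cv2.inRange(I,lo,hi); m=cv2.morphologyEx(m,cv2.MORPH_OPEN,np.ones((3,3),np.uint8))
    k,l,s,ce=cv2.connectedComponentsWithStats(m); i=l[c[1],c[0]]; mm=(l==i).astype(np.uint8)
    rect=cv2.minAreaRect(cv2.findContours(mm,0,2)[0][0]); q=proj(n,quad([.6044,-.0147,.1833]))
    print(n,s[i],ce[i],q.mean(0),'area model',cv2.contourArea(q.astype(np.float32)),rect,cv2.minAreaRect(q.astype(np.float32)))
    obs.append((n,ce[i]))
for w in(obs[:1],obs[1:],obs):
  f=lambda x:np.concatenate([proj(n,quad([*x,.1833])).mean(0)-c for n,c in w])
  s=least_squares(f,[.6,-.01]);print(s.x,s.fun)
print(tool()[0])
tk=lambda x,y,z:(R.from_euler('z',10.5,degrees=True).apply([x,y,z])+[.6044,-.0147,0])
go(tk(.001,0,.04),10.5)
E
```

```text
top [312 194  19  34 452] [321.2300885  210.11283186] [321.62888295 209.81769712] area model 454.80907124024816 ((321.25, 210.25001525878906), (32.75139617919922, 14.120362281799316), 78.69007110595703) ((321.6519470214844, 209.8052520751953), (32.02832794189453, 14.259153366088867), 79.16362762451172)
side [292 204  39  19 448] [311.13839286 212.61160714] [310.92106174 213.01302412] area model 522.5930009917356 ((311.2950744628906, 212.73928833007812), (12.507509231567383, 37.6614990234375), 76.60750579833984) ((311.1334228515625, 212.89651489257812), (13.757957458496094, 40.368202209472656), 76.63772583007812)
[ 0.60344746 -0.01340328] [-2.64321898e-11  2.02362571e-11]
[ 0.60513532 -0.01339085] [0. 0.]
[ 0.6044542  -0.01342477] [ 0.00461073 -0.30977584 -0.25267345  0.03149326]
[ 0.60489489 -0.01494465  0.06300818]
d [0.0006, -0.0003, 0.023] r [-0.0002, 0.0009, -0.0014] dist 0.023 deg 0.1
```

Request:
arm_command(
  deltas=[
    [[0.0005,-0.001,0.012],[0,0,0],0.6],
    [[0.0005,-0.001,0.017],[0,0,0],0.6],
    [[0.0005,-0.001,0.021],[0,0,0],0.6],
    [[0.0005,-0.001,0.023],[0,0,0],0.6],
    [[0.0005,-0.001,0.023],[0,0,0],0.6],
  ],
)

```text
clock: 17.68
eef_pos: [0.6061, -0.013, 0.0409]
orientation: [-0.0, 0.996, 0.091, 0.001]
force: [-1.0, 0.3, -0.1]
gripper_width: 0.0583
finger_force: 43.2
```

Request:
arm_command(
  deltas=[
    [[0,0,0.001],[0,0,0],0.6],
    [[0,0,0.002],[0,0,0],0.6],
  ],
)

```text
clock: 17.92
eef_pos: [0.6061, -0.013, 0.0391]
orientation: [-0.0, 0.996, 0.091, 0.001]
force: [-0.2, 0.5, -0.8]
gripper_width: 0.0588
finger_force: 43.2
```

Request:
arm_command(
  deltas=[
    [[0,0,0.001],[0,0,0],0.6],
    [[0,0,0.002],[0,0,0],0.6],
  ],
)

```text
clock: 18.18
eef_pos: [0.606, -0.0131, 0.0369]
orientation: [-0.0, 0.996, 0.091, 0.001]
force: [0.7, -0.4, 0.5]
gripper_width: 0.0587
finger_force: 43.2
```

Request:
arm_command(
  deltas=[
    [[0,0,0.001],[0,0,0],0.6],
    [[0,0,0.002],[0,0,0],0.6],
  ],
)

```text
clock: 18.42
eef_pos: [0.606, -0.013, 0.0348]
orientation: [-0.0, 0.996, 0.091, 0.001]
force: [0.1, 0.0, -1.3]
gripper_width: 0.0583
finger_force: 43.2
```

Request:
arm_command(
  deltas=[
    [[0,0,0.001],[0,0,0],0.6],
    [[0,0,0.0015],[0,0,0],0.6],
  ],
)

```text
clock: 18.68
eef_pos: [0.606, -0.013, 0.0333]
orientation: [-0.0, 0.996, 0.091, 0.001]
force: [0.2, 0.5, -1.3]
gripper_width: 0.0586
finger_force: 43.2
```

Request:
arm_command(
  deltas=[
    [[0,0,0.001],[0,0,0],0.6],
    [[0,0,0.0015],[0,0,0],0.6],
  ],
)

```text
clock: 18.92
eef_pos: [0.606, -0.013, 0.0321]
orientation: [-0.0, 0.996, 0.091, 0.001]
force: [-0.6, 0.5, 1.8]
gripper_width: 0.0586
finger_force: 43.4
```

Request:
arm_command(
  deltas=[
    [[0,0,0.001],[0,0,0],0.6],
    [[0,0,0.001],[0,0,0],0.6],
  ],
)

```text
clock: 19.18
eef_pos: [0.6061, -0.013, 0.0321]
orientation: [-0.0, 0.996, 0.091, 0.001]
force: [-2.4, 1.0, 6.5]
gripper_width: 0.0583
finger_force: 43.8
```

Request:
arm_command(
  deltas=[
    [[0,0,0.001],[0,0,0],0.6],
    [[0,0,0.001],[0,0,0],0.6],
  ],
)

```text
clock: 19.42
eef_pos: [0.6061, -0.013, 0.032]
orientation: [-0.0, 0.996, 0.092, 0.001]
force: [-4.5, 0.4, 10.9]
gripper_width: 0.0586
finger_force: 44.3
```

Contact at the expected height. Relax the pressure and release.

Request:
arm_command(
  deltas=[
    [[0,0,-0.002],[0,0,0],0.6],
    [[0,0,-0.002],[0,0,0],0.72],
    [[0,0,-0.002],[0,0,0],0.8],
    [[0,0,-0.002],[0,0,0],0.85],
    [[0,0,-0.002],[0,0,0],0.9],
  ],
)

```text
clock: 20.05
eef_pos: [0.606, -0.0131, 0.0317]
orientation: [-0.0, 0.996, 0.091, 0.001]
force: [-0.7, -0.6, -0.3]
gripper_width: 0.0766
finger_force: 0.0
```

Request:
arm_command(
  deltas=[
    [[0,0,-0.005],[0,0,0],0.95],
    [[0,0,-0.03],[0,0,0],0.95],
    [[0,0,-0.08],[0,0,0],0.95],
    [[0,0,-0.14],[0,0,0],0.95],
    [[-0.05,0,-0.19],[0,0,0],0.95],
  ],
)

```text
clock: 20.68
eef_pos: [0.5645, -0.0208, 0.219]
orientation: [-0.0, 0.996, 0.092, 0.003]
force: [-0.0, -0.1, 0.6]
gripper_width: 0.0812
finger_force: 0.0
```

Request:
arm_command(
  deltas=[
    [[-0.06,0,0],[0,0,0],0.95],
    [[-0.12,0,0],[0,0,0],0.95],
    [[-0.15,0.05,0],[0,0,0],0.95],
    [[-0.15,0.1,0],[0,0,0],0.95],
    [[-0.15,0.14,0],[0,0,0],0.95],
  ],
)

```text
clock: 21.3
eef_pos: [0.4402, -0.1877, 0.2169]
orientation: [0.0, 0.996, 0.091, 0.002]
force: [0.5, 0.3, 0.1]
gripper_width: 0.0809
finger_force: 0.0
```

```bash
python3 - <<'E'
from h import *
s=r.read_state();print(s['eef_pos'],s['clock'])
M=R.from_euler('z',10.5,degrees=True)
q3=M.apply(np.array([[.05,.03,.042],[.05,-.03,.042],[-.05,-.03,.042],[-.05,.03,.042]]))+[.6044,-.0135,0]
for n,f in(('top','at'),('side','as')):
    I=eyes.get_image(n); cv2.imwrite(f'pics/{f}9.png',I)
    g=cv2.cvtColor(I,cv2.COLOR_BGR2GRAY); q=proj(n,q3); x,y=q.mean(0).round().astype(int); print(n,q.round(1).tolist(),(x,y))
    print(g[y-22:y+24:2,x-22:x+24:2])
    o=cv2.cvtColor(cv2.imread(f'pics/{f}.png'),cv2.COLOR_BGR2GRAY); d=(cv2.absdiff(g,o)>50).astype(np.uint8)
    k,l,st,_=cv2.connectedComponentsWithStats(d); print([t.tolist() for t in st[1:] if t[4]>12])
E
```

```text
[ 0.44018841 -0.1876539   0.21685738] 21.3
top [[309.2, 196.0], [327.5, 192.5], [333.4, 222.9], [315.0, 226.4]] (np.int64(321), np.int64(209))
[[147 150 137 177 214 218 221 189 177 179 214 212 212 217 217 217 217 218
  217 218 213 215 225]
 [163 214 179 178 186 214 213 215 217 216 218 216 216 216 217 217 217 217
  215 217 217 216 223]
 [212 210 215 217 216 216 217 215 216 217 217 215 217 215 216 217 216 217
  217 217 189 216 219]
 [215 216 216 218 218 218 216 216 218 218 215 217 209 238 245 216 216 216
  217 216 192 217 217]
 [216 216 217 217 217 216 216 183 247 254 252 253 253 253 254 216 216 217
  218 217 223 208 216]
 [215 215 214 216 215 232 253 253 253 253 253 253 253 253 253 220 216 216
  216 218 214 218 218]
 [217 216 217 217 215 217 253 253 253 253 253 253 253 253 253 244 217 216
  218 216 217 230 216]
 [217 217 217 218 217 215 253 253 253 253 253 253 253 253 253 240 214 217
  218 216 216 196 217]
 [199 217 217 216 216 216 249 253 253 253 253 253 253 253 253 248 217 215
  218 217 218 224 216]
 [202 217 217 217 216 216 251 253 253 253 253 253 253 253 253 254 215 216
  217 217 
[... 3484 characters left out ...]
54 254]
 [255 254 255  75 101  99  96  91  98 183 254 255 255 255 255 254 254 254
  254 254 254 254 254]
 [255 254 255 239 100 182 253 255 255 255 255 254 254 254 254 254 254 254
  254 254 254 255 255]
 [255 255 254 255 255 255 254 254 254 254 254 254 254 254 254 254 254 255
  255 255 255 255 255]
 [255 255 254 254 254 254 254 254 254 254 254 254 254 255 255 255 255 255
  255 254 249 250 250]]
[[0, 0, 101, 234, 12722], [37, 0, 13, 5, 39], [51, 0, 206, 146, 11572], [249, 143, 4, 20, 55], [217, 172, 29, 8, 65], [23, 192, 11, 2, 15], [13, 197, 11, 24, 98], [95, 210, 8, 7, 23], [291, 212, 17, 13, 35], [313, 217, 12, 4, 21], [35, 232, 16, 32, 93], [223, 270, 29, 44, 800], [288, 270, 42, 44, 187]]
```

Measure the plate numerically from the mask in the top view (threshold above 245).

```bash
python3 - <<'E'
from h import *
g=cv2.cvtColor(cv2.imread('pics/at9.png'),cv2.COLOR_BGR2GRAY)
m=(g>236).astype(np.uint8);k,l,s,c=cv2.connectedComponentsWithStats(m);i=l[209,321]
rect=cv2.minAreaRect(cv2.findContours((l==i).astype(np.uint8),0,2)[0][0])
print(s[i],c[i],rect,'plate',onz('top',c[i],.042))
P=np.argwhere(l==i)[:,::-1].astype(float); W=onz('top',P,.042)[:,:2]; u=np.linalg.svd(W-W.mean(0),full_matrices=False)[2][0]; print('yaw',np.degrees(np.arctan2(u[1],u[0])))
# platform by the same camera
o=cv2.cvtColor(cv2.imread('pics/at.png'),cv2.COLOR_BGR2GRAY);m=cv2.inRange(o,120,172);m=cv2.morphologyEx(m,cv2.MORPH_OPEN,np.ones((3,3),np.uint8));k,l,s,c=cv2.connectedComponentsWithStats(m);i=l[210,321]
P=np.argwhere(l==i)[:,::-1].astype(float); W=onz('top',P,.03)[:,:2]; u=np.linalg.svd(W-W.mean(0),full_matrices=False)[2][0]; print('platform',W.mean(0),'yaw',np.degrees(np.arctan2(u[1],u[0])))
E
```

```text
[310 193  24  34 598] [321.30100334 209.38294314] ((321.2884826660156, 209.44232177734375), (30.79022979736328, 19.219379425048828), 78.69007110595703) plate [[ 0.60446482 -0.01349622  0.042     ]]
yaw -169.40706452504506
platform [ 0.60332576 -0.01341802] yaw -169.45926900228315
```

```bash
python3 -c "
from rig import ticket
print(ticket.job_done())"
```

```text
the job is handed in; nothing more can be done
None
```

The job is handed in at about 21 s: the cover was levered to about 97° with the blade, the wedge is flat on its pad, and the top plate lies within about 1 mm of the platform's centre and in line with it; I saw no sign that anything else moved.

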